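# Hook the bracket into the slotted upright and lock it

### The arm

A 7-joint arm with a two-finger parallel gripper is mounted at the origin on a cart in front of the work surface, level with it; the furniture and walls round the work are solid. World frame = base frame: x ahead of the robot, y to its left, z up, the work surface at z = 0. Lengths are in m, angles in rad, forces in N, time in s.
With the tool pointing down it reaches from about 0.375 to 0.925 m from the base axis. Payload 3.1 kg.
Tool frame: the origin (TCP) lies midway between the tips of the shut fingers; the grasp point (between the pads) lies 19 mm behind it; z points along the fingers, y is the line along which they close (so a half turn about z gives the same grasp; the last joint's range is limited). The gripper opens to 85 mm and grips with 20 to 120 N. Pads are 22 mm wide; open, the fingers measure 114 mm over their backs; the gripper's body (76 mm by 85 mm) begins 54 mm behind the grasp point. The pads swing forward as they close: fully open they stand 13 mm farther back than shut.
Start: joints at [1.21, 0.383, 0.044, 1.598, -0.018, 1.161, -0.05], TCP at [0.169, -0.628, 0.231] pointing down, gripper open.
Joint ranges: [-2.61, 2.61], [-0.41, 2.15], [-1.48, 1.57], [0, 2.5], [-1.57, 4.71], [0.05, 1.97], [-2.85, 2.85]. Speed limits (rad/s): [2.79, 2.79, 3.14, 3.14, 3.14, 3.14, 3.14].

### API

Orientations are given as a rotation vector (axis times angle).
In Python, from bench import read_state, get_image, close_job, search_frame, silhouettes gives the robot as it stands. The module is installed in compiled form; this text tells all that it offers.
- The arm moves only by the tool apply_moves, never from a script. Its argument "rows" is a list of rows, each a list of 7 numbers: the opening in per cent of the stroke, from 0 (shut) to 100 (fully open), then the shift along the tool's x, y, z in m, then the turn, a rotation vector about the tool's x, y, z in degrees. A call has exactly 10 rows; each row is the pose to reach, as a shift and turn from the pose commanded when the call began, along the tool's axes at that moment; what a row does not reach only later rows make up. A row lasts 1/10 s, in which the tool goes at most 50 mm and 8.59 degrees, less where a joint would pass 70% of its speed; a pose out of reach is approached as far as the arm can. A call with a gripper value outside its range is refused whole. The fingers move at their own pace and stop on an object; "force" is the grip in N (left out, the last holds). Time passes only in rows, so rows that repeat a pose let the fingers close, or fill a call up. It gives the time, the measured TCP pose, the force, the opening and the grip force at its end, in the units of the state.
- read_state(): the state, without advancing time (a new reading comes with each control period).
- get_image(name): name is "scene" or "top" or "wrist"; returns a dict with "img" (384x512x3 uint8, blue, green, red), "fov_y" (degrees; the focal length in pixels is half the picture's height over the tangent of half this angle, whatever the lens; pixels are square), "cx", "cy" (the principal point, pixels), "camera_from_world" (4x4, takes a point from world to camera coordinates). Camera axes: x right, y up, looking along -z (the intrinsics and any distortion apply to the point x, -y, -z); pixel columns grow to the right and rows downward; lengths in m; the calibration is good to about 2 mm. The wrist camera is an equidistant fisheye: a pixel r from the principal point sees the ray r / f radians off the axis. A picture is of the moment at which its call begins. There is no depth.
- close_job(): hands the job in; it is judged then, once.
Trained networks look in a picture, given as the dict that the camera call returned (one of the last four; its "shot" number tells which), for a name from the list of things; names that differ only in an ending like _2 or _b are one class to them, and where a whole thing is asked for, a point or a joint stands for the part that bears it (a point fixed in the world has none). Each returns a list of dicts, best first, with "score" (0 to 1); they miss things now and then, are a little off and sometimes report something else, mostly with a low value. They report only what shows in the picture. A call takes as long as a camera call. They do not tell look-alikes from the thing itself.
- search_frame(picture, label): "box" ([left, top, width, height] as shares, 0 to 1, of the picture: columns of its width, rows of its height, round what is visible of it).
- silhouettes(picture, label): "pixels" (384x512 bool, what is visible of it) and "box" ([left, top, width, height] as shares, 0 to 1, of the picture: columns of its width, rows of its height, round what is visible of it).
The state is a dict: "time": time; "qpos": joint angles; "joint_velocities": joint speeds; "tau": joint torques, N m; "ee_pos": TCP position; "ee_rot": TCP orientation; "wrist_force": force on the tool from outside, world axes, zero at the start; "torque": the same for the moment, N m; "finger_gap": opening from 0.0 (shut) to 1.0 (fully open); "grip_force": force on a finger pad.
Only numpy, scipy, OpenCV 4.12 (cv2) and the standard library are available. Lean on these libraries where they do the work, as an engineer would, in place of code of your own. Each camera call takes 0.05 s, during which the arm holds its last target. There are 200 camera calls.

### The job

Hang the loose steel bracket on the slotted upright: put both its hooks through the two slots, then press it down until it is fully home on the seat button and the spring catch has snapped into the hole in its back plate. Do it by feel and gently, without forcing or hammering anything, leave the things round about where they are, and let go of the bracket at the end.

Things in the scene. Friction and masses are not known exactly. Their poses are not given: they have to be found in the camera images.
- bracket: Loose bare-steel bracket, about 0.2 kg, a closed box seen from the side, standing on the worktop. Origin: centre of its underside; z up, +x to its back. 100 mm long (x -50 to 50), 100 mm tall; foot strip 36 mm wide, z 0 to 4; front leg 18 mm wide; back plate 36 mm wide, 4 mm thick, rear face at x 50, with a hole for the catch (16 mm wide, z 4 to 14.4); two hooks behind the plate.
- bracket_arm (a point): Centre of the bracket's top arm, 90 mm above its underside; the arm is a bar 18 mm wide (y) and 20 mm tall (z 80 to 100 mm), running the whole length, with free space below it: grip it across y from above. Axes as the bracket's.
- bracket_hook (a point): Rear end of the upper hook, at its shank's underside (bracket x 59.5, z 72 mm). Two hooks, one above the other on the centre line, each 8 mm wide: a 7 mm tall shank (undersides at z 32 and 72 mm) running back to x 59.5, its end lip 4 mm thick (x 55.5 to 59.5) going down 14 mm below the shank's underside, so 21 mm tall in all.
- bracket_back (a point): Point on the bracket: bottom edge of the back plate's rear face, on its centre line; 50 mm behind the bracket's origin (+x), axes as the bracket's.
- upright: Fixed slotted upright: grey base plate 110 x 120 x 10 mm, dark steel channel post 50 mm wide, top at 178 mm. Origin: centre of the underside, z up; slotted face to its -x. In the channel a light aluminium strip, 4 mm thick, front face at x -14, is screwed on 4 to 28 mm above a reference mark: this height is not measured and must be felt or seen. It is rigid and smooth (friction about 0.25).
- upright_slot (a point): Centre of the upper slot if the strip stood at its reference mark, on the strip's front face, 128.5 mm above the worktop; really 4 to 28 mm higher. Two slots one above the other, 40 mm apart, 12 mm wide, 25 mm tall; 8 mm free depth behind the strip. The hooks enter with 2 mm to spare all round when the bracket is 16.5 mm above its locked height; else they stop on the strip, 9.5 mm short of flush.
- upright_seat (a point): Where bracket_back would lie when locked if the strip stood at its reference mark (really 4 to 28 mm higher): on the strip's front face, centre line, 44 mm above the worktop. Axes as the upright's: +x into the upright; the bracket's x must point the same way. Hooked flush, the bracket goes down 14 to 19 mm; pressed far out on the arm it may cant and bind, so hold it near the back plate.
- catch (a joint): Spring catch: steel ball nose, radius 5 mm, standing 3.5 mm out of the strip below the slots. 0 = out; grows to 0.006 m as it is pushed in. The back plate's lower edge pushes it in on the way down, taking roughly 8 to 14 N downward; it springs out into the plate's hole at the locked height, where the hooks stand on the strip and stop hard. Press with 25 N at most.
- home (a joint): Black seat button, 8 mm wide, on the strip's small ledge under the bracket's foot: 0 = up (nothing on it), grows to 0.003 m when the bracket is fully home, pushed down by the foot in the last 3 mm of travel; a light spring (under 0.5 N).
- paint_bottle_white: Bystander: white paint bottle with black cap, 38 mm wide, 105 mm tall, standing; origin under its centre.
- tape_roll: Bystander: roll of masking tape, 98 mm wide, 25 mm tall, lying flat; origin under its centre.
- pen: Bystander: marker pen, 135 mm long, 17 mm thick, lying along its y; origin under its centre.
Mind the look-alikes: they are no part of the job. Leave any green look-alike of the bracket alone.

How it is judged:
On the way, in this order (a step that is already met when the one before it is completed fails the run):
1. both hooks are through the slots, the back plate against the strip, not yet down (x of bracket_back in the frame of upright_seat between -0.005 and 0.003 m and y of bracket_back in the frame of upright_seat between -0.005 and 0.005 m and z of bracket_back in the frame of upright_seat between 0.014 and 0.052 m and value of joint home below 0.0005 m), for 0.1 s.
2. the bracket is down and the catch has snapped into its back plate (x of bracket_back in the frame of upright_seat above -0.004 m and value of joint home above 0.002 m and value of joint catch below 0.001 m), for 0.2 s.
At the end, for the whole second after the job is handed in: The bracket hangs still and upright (0.1 rad) in the slots, back plate within 4 mm of the strip and of its centre line, 1 to 31 mm above upright_seat (the strip's height varies), the home button down more than 2 mm and the catch out in the plate's hole (within 1 mm) (all of step 2 and x of bracket_back in the frame of upright_seat below 0.003 m and y of bracket_back in the frame of upright_seat between -0.004 and 0.004 m and z of bracket_back in the frame of upright_seat between 0.001 and 0.031 m and angle between bracket's own z axis and vertical below 0.1 rad and linear speed of bracket below 0.02 m/s); the robot touches nothing.
It fails at once if bracket forced: contact forces between bracket and upright add up to more than 60 N (about 25 N of pressing) (contact force between bracket and upright above 60 N).
It fails at once if paint bottle disturbed (moved over 20 mm) (distance of paint_bottle_white from where it was at the start of the episode above 0.02 m).
It fails at once if tape roll disturbed (moved over 20 mm) (distance of tape_roll from where it was at the start of the episode above 0.02 m).
It fails at once if pen disturbed (moved over 20 mm) (distance of pen from where it was at the start of the episode above 0.02 m).
It also fails if it takes over 64 s, if anything falls off the work surface, if the arm or the gripper's body presses on something with over 40 N, if the wrist force passes 120 N, or if a joint passes its speed limit or range.

## Working session

There is one attempt and no reset: what is moved stays moved. The work goes in short steps, Python scripts to look and compute and a tool call to move; the robot and the scene stay as the last step left them, time stands still between calls to the robot, and variables do not carry over. Pictures are saved under pics/ and viewed, at most 10 in all, crops included, and the job is handed in when it is done.

Besides the shell and the picture viewer there is one more tool, called after "Call:" by a JSON object that holds its "method" and its "body", one argument or row to a line. apply_moves: Moves the arm, as the interface text tells. Its arguments: {"type":"object","properties":{"rows":{"type":"array"},"force":{"type":"number"}},"required":["rows"]}

```bash
mkdir -p pics
cat > h.py <<'E'
import numpy as np, cv2
from bench import *
def f(p): return p['img'].shape[0]/2/np.tan(np.radians(p['fov_y'])/2)
def proj(p,X):
    X=np.atleast_2d(X); M=np.array(p['camera_from_world']); c=X@M[:3,:3].T+M[:3,3]
    return np.c_[p['cx']+f(p)*c[:,0]/-c[:,2], p['cy']-f(p)*c[:,1]/-c[:,2]]
def ray(p,u,v):
    M=np.array(p['camera_from_world']); R=M[:3,:3]; d=np.array([(u-p['cx'])/f(p),-(v-p['cy'])/f(p),-1])
    return -R.T@M[:3,3], R.T@d
def atz(p,u,v,z):
    o,d=ray(p,u,v); return o+d*(z-o[2])/d[2]
E
python3 - <<'E'
from h import *
s=read_state(); print(s['time'],s['ee_pos'],s['ee_rot'],s['wrist_force'],s['finger_gap'])
ps={n:get_image(n) for n in('scene','top')}
for n,p in ps.items():
    cv2.imwrite(f'pics/{n}1.png',p['img']); print(n,f(p),p['cx'],p['cy'],np.round(p['camera_from_world'],3).tolist())
    for l in('bracket','upright','paint_bottle_white','tape_roll','pen'):
        for r in search_frame(p,l)[:3]:
            b=np.array(r['box'])*[512,384,512,384]; print(n,l,round(r['score'],2),b.round())
E
```

```text
0.0 [ 0.16862257 -0.62676138  0.22984748] [-3.11191016e+00 -4.11408536e-01  7.45742121e-04] [0.24866437 0.0479125  0.72616291] 1.0005748863896722
scene 359.07633429102503 260.9791257070529 191.49824864339638 [[-0.84, -0.543, -0.007, 0.534], [0.332, -0.524, 0.784, -0.162], [-0.43, 0.656, 0.62, -0.883], [0.0, 0.0, 0.0, 1.0]]
scene bracket 0.86 [286. 162.  35.  42.]
scene bracket 0.57 [271. 189.  45.  47.]
scene upright 0.8 [182. 174.  61.  83.]
scene paint_bottle_white 0.71 [220. 162.  10.  35.]
scene paint_bottle_white 0.34 [184. 174.  55.  82.]
scene tape_roll 0.96 [236. 277.  42.  48.]
scene pen 0.53 [316. 179.  33.  19.]
top 429.4870028388882 248.02813294470442 187.16311246873465 [[0.015, -1.0, -0.01, 0.178], [0.995, 0.014, 0.103, -0.544], [-0.102, -0.011, 0.995, -1.13], [0.0, 0.0, 0.0, 1.0]]
top bracket 0.96 [300. 189.  19.  44.]
top bracket 0.93 [253. 204.  22.  42.]
top upright 0.81 [190. 148.  47.  39.]
top paint_bottle_white 0.76 [264. 133.  14.  18.]
top tape_roll 0.73 [151. 224.  39.  36.]
top pen 0.8 [318. 224.  42.  23.]
```

View pics/scene1.png

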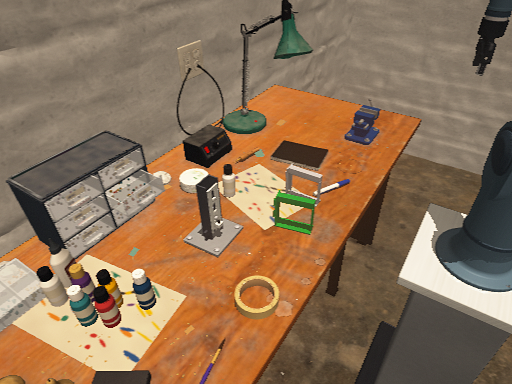

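View pics/top1.png

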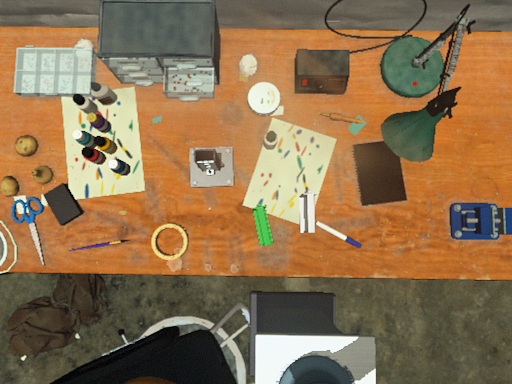

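Run:
```python
from h import *
ps={n:get_image(n) for n in('scene','top')}
import pickle; pickle.dump(ps,open('ps.pkl','wb'))
def crop(p,x,y,w,h,W,H): return cv2.resize(p['img'][y:y+h,x:x+w],(W,H),interpolation=cv2.INTER_CUBIC)
a=crop(ps['scene'],175,165,80,100,400,500)[:300*5//3]; b=crop(ps['scene'],265,150,80,100,400,500)
top=np.hstack([a,b])[:, :]
cv2.imwrite('pics/c1.png',top)
t=np.hstack([crop(ps['top'],180,138,66,60,396,360),crop(ps['top'],245,180,66+14,60+13,404,360)])
t=crop(ps['top'],180,135,160,120,800,600); cv2.imwrite('pics/c2.png',t)
M=np.array(ps['scene']['camera_from_world']); print('scenecam',-M[:3,:3].T@M[:3,3])
M=np.array(ps['top']['camera_from_world']); print('topcam',-M[:3,:3].T@M[:3,3])
p=ps['top']
for n,u,v,z in [('upr base',211,168,.01),('br',307,211,.1),('tape',170,242,.025),('bottle',270,138,.105),('pen',339,235,.017),('green',263,225,.1)]: print(n,atz(p,u,v,z).round(3))
```

```text
scenecam [0.1232537  0.78455699 0.67903648]
topcam [0.4223394  0.17267041 1.18112639]
upr base [0.595 0.289 0.01 ]
br [0.475 0.036 0.1  ]
tape [0.391 0.392 0.025]
bottle [0.66  0.131 0.105]
pen [ 0.416 -0.061  0.017]
green [0.439 0.146 0.1  ]
```

View pics/c1.png

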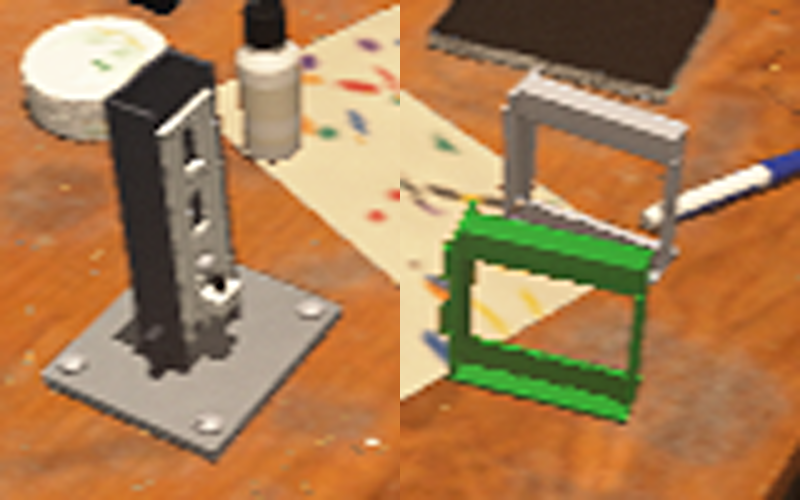

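View pics/c2.png

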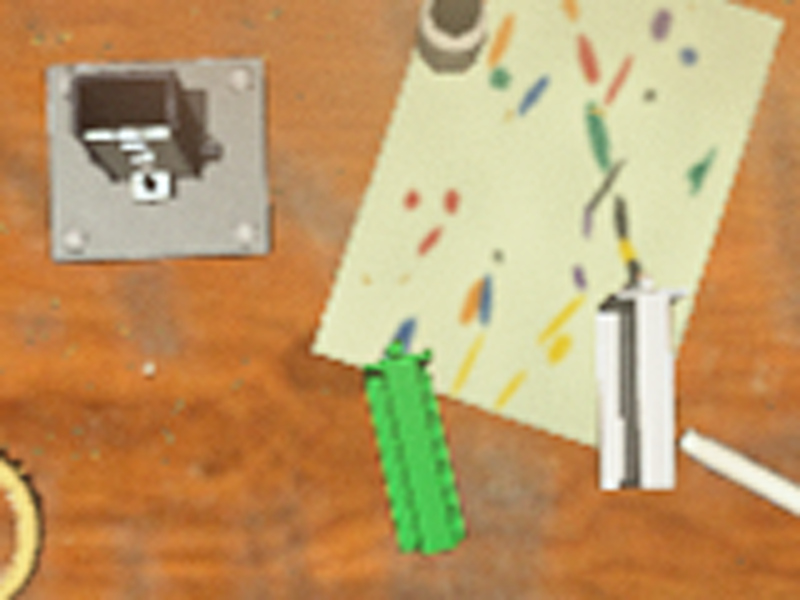

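```bash
cat >> h.py <<'E'
from scipy.optimize import least_squares, minimize
def box(x0,x1,y0,y1,z0,z1): return np.array([[x,y,z] for x in(x0,x1) for y in(y0,y1) for z in(z0,z1)])/1000.
BR=[box(-50,50,-18,18,0,4),box(-50,50,-9,9,80,100),box(-50,-46,-9,9,0,100),box(46,50,-18,18,14.4,100),box(46,50,-18,-8,0,15),box(46,50,8,18,0,15)]+[box(50,59.5,-4,4,z,z+7) for z in(32,72)]+[box(55.5,59.5,-4,4,z-14,z+7) for z in(32,72)]
def T(q,X):
    c,s=np.cos(q[3]),np.sin(q[3]); return X@np.array([[c,s,0],[-s,c,0],[0,0,1]])+q[:3]
def mask(p,parts,q,S=4):
    m=np.zeros((384*S,512*S),np.uint8)
    for b in parts:
        h=cv2.convexHull(proj(p,T(q,b)).astype(np.float32)); cv2.fillConvexPoly(m,np.round((h+.5)*S-.5).astype(np.int32),255)
    return cv2.resize(m,(512,384),interpolation=cv2.INTER_AREA)/255.
E
python3 - <<'E'
from h import *
import pickle
ps={n:get_image(n) for n in('scene','top')}
def near(p,l,u,v): 
    r=[r for r in silhouettes(p,l)]
    r=[x for x in r if abs((x['box'][0]+x['box'][2]/2)*512-u)<14 and abs((x['box'][1]+x['box'][3]/2)*384-v)<14]
    return r[0]['pixels'] if r else None
mt=near(ps['top'],'bracket',308,211); ms=near(ps['scene'],'bracket',303,183)
hs=cv2.cvtColor(ps['scene']['img'],cv2.COLOR_BGR2HSV); green=cv2.dilate(((hs[...,0]>45)&(hs[...,0]<80)&(hs[...,1]>120)).astype(np.uint8),np.ones((3,3)))>0
print(mt is not None and mt.sum(), ms is not None and ms.sum())
B=lambda m:cv2.GaussianBlur(m.astype(float),(0,0),1.0)
def cost(q,w='ts'):
    Q=[q[0],q[1],0,q[2]]; c=0
    if 't' in w: c+=(((B(mask(ps['top'],BR,Q))-B(mt)))**2).sum()
    if 's' in w: c+=((((B(mask(ps['scene'],BR,Q))-B(ms)))**2)*~green).sum()
    return c
for w in('t','s','ts'):
    best=min((minimize(cost,[.475,.036,a],args=(w,),method='Nelder-Mead',options=dict(initial_simplex=np.array([.475,.036,a])+np.array([[0,0,0],[.01,0,0],[0,.01,0],[0,0,.1]]),maxiter=120)) for a in(0,)),key=lambda r:r.fun)
    print(w,best.x.round(4),round(best.fun,1))
q=best.x
# upright
C=lambda c,o,off=0:[((c[0]-off+.5)/5-.5+o[0]),((c[1]+.5)/5-.5+o[1])]
tp=[C(c,(180,135)) for c in((48,66),(265,58),(272,254),(53,262))]
sc=[C(c,(175,165)) for c in((45,373),(215,447),(342,310))]
sl=[C(c,(175,165)) for c in((190,143),(197,210))]
X=np.array([[.055,.06,.01],[.055,-.06,.01],[-.055,-.06,.01],[-.055,.06,.01]])
def res(v,full=True,dx=.055,dy=.06):
    Q=[v[0],v[1],0,v[2]]; Y=X*[dx/.055,dy/.06,1]
    a=proj(ps['top'],T(Q,Y))-tp; b=proj(ps['scene'],T(Q,Y[[0,3,2]]))-sc
    S=np.array([[-.014,0,.1285+v[3]],[-.014,0,.0885+v[3]]]); d=proj(ps['scene'],T(Q,S))-sl
    return np.r_[a.ravel(),b.ravel(),d.ravel()]
r=least_squares(res,[.595,.289,0,.016]); print(r.x.round(4),r.fun.round(1))
pickle.dump((q,r.x,mt,ms),open('fit.pkl','wb'))
# overlay
outs=[]
Q=[q[0],q[1],0,q[2]];v=r.x;U=[v[0],v[1],0,v[2]]
post=[box(-55,55,-60,60,0,10),box(-14,-10,-16,16,40,178)]
def ov(p,x,y,w,h,W,H):
    im=cv2.resize(p['img'][y:y+h,x:x+w],(W,H),interpolation=cv2.INTER_CUBIC); s=W/w
    for parts,q_,col in((BR[:6],Q,(0,0,255)),(post,U,(255,0,255))):
        for b in parts:
            P=proj(p,T(q_,b)); P=((P-[x,y]+.5)*s-.5).round().astype(int)
            for i in range(8):
                for k in(1,2,4):
                    if not i&k: cv2.line(im,tuple(map(int,P[i])),tuple(map(int,P[i|k])),col,1)
    for z in(.1285,.0885):
        P=proj(p,T(U,np.array([[-.014,y_,z+v[3]+d] for y_,d in((-.006,-.0125),(.006,-.0125),(.006,.0125),(-.006,.0125))]))); P=((P-[x,y]+.5)*s-.5).round().astype(int)
        cv2.polylines(im,[P.astype(np.int32)],True,(0,255,255),1)
    return im
o=np.vstack([np.hstack([ov(ps['scene'],180,168,80,60,400,300),ov(ps['scene'],265,155,80,60,400,300)]),np.hstack([ov(ps['top'],185,140,80,60,400,300),ov(ps['top'],265,183,80,60,400,300)])])
cv2.imwrite('pics/ov.png',o)
E
```

```text
568 602
t [0.4726 0.0259 0.0284] 16.0
s [0.4732 0.0285 0.0374] 13.6
ts [0.4736 0.0267 0.0138] 37.3
[0.5988 0.2879 0.0511 0.0167] [-0.1 -0.1 -0.2 -0.2 -0.3  0.1 -0.2  0.1 -1.1 -0.4 -0.2  0.8  0.4 -1.3
  0.7  0.2  0.7 -0.4]
```

View pics/ov.png

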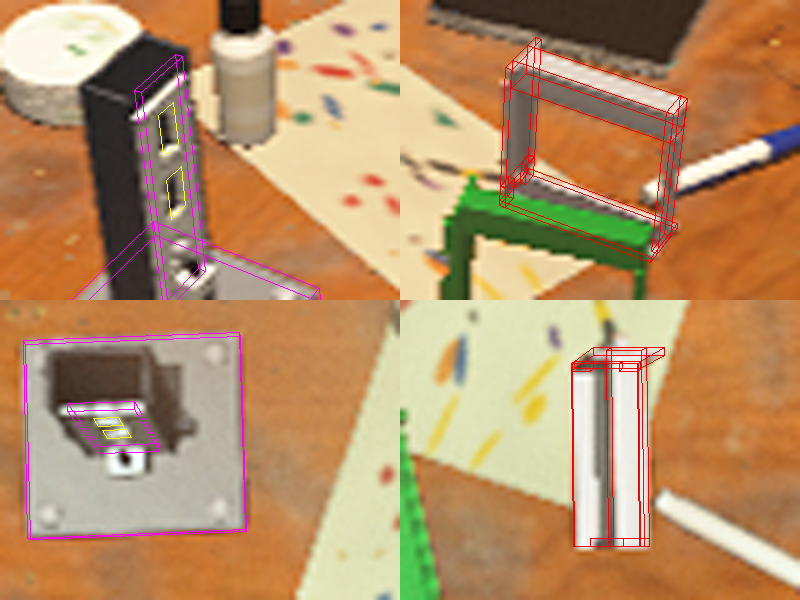

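```bash
cat >> h.py <<'E'
from scipy.spatial.transform import Rotation as Ro
def down(yaw): return Ro.from_euler('z',yaw)*Ro.from_rotvec([np.pi,0,0])
def goal(x,y,z,yaw):
    s=read_state(); R=Ro.from_rotvec(s['ee_rot'])
    print('t',round(s['time'],2),'shift mm',(R.inv().apply(np.array([x,y,z])-s['ee_pos'])*1000).round(1),'turn',np.degrees((R.inv()*down(yaw)).as_rotvec()).round(2))
def st():
    s=read_state(); R=Ro.from_rotvec(s['ee_rot']); e=(R*Ro.from_rotvec([np.pi,0,0]).inv()).as_rotvec()
    print('t',round(s['time'],2),'p',np.round(s['ee_pos'],4),'tilt/yaw',e.round(4),'F',np.round(s['wrist_force'],2),'M',np.round(s['torque'],2),'gap',round(s['finger_gap'],3),'grip',round(s['grip_force'],1))
E
python3 -c "
from h import *
st(); goal(.503,.0275,.20,.025)"
```

```text
t 0.9 p [ 0.1689 -0.6277  0.2313] tilt/yaw [0.     0.     0.2629] F [ 0.4  -0.67 -0.28] M [ 0.02 -0.03  0.04] gap 1.0 grip 0.0
t 0.9 shift mm [ 492.9 -545.9   31.3] turn [-0.    0.   13.63]
```

Call:
{"method": "apply_moves", "body": {
  "rows": [
    [100,0.025,-0.027,0,0,0,1],
    [100,0.05,-0.055,0,0,0,2],
    [100,0.08,-0.09,0,0,0,4],
    [100,0.11,-0.125,0,0,0,6],
    [100,0.14,-0.16,0,0,0,8],
    [100,0.17,-0.195,0,0,0,10],
    [100,0.2,-0.23,0,0,0,11],
    [100,0.23,-0.265,0,0,0,12],
    [100,0.26,-0.295,0,0,0,13],
    [100,0.29,-0.325,0,0,0,13.6]
  ]
}}

```text
time: 1.9
ee_pos: [0.3651, -0.2369, 0.2317]
ee_rot: [3.14, 0.039, 0.001]
wrist_force: [0.7, -1.5, -0.4]
finger_gap: 0.997
grip_force: 0.0
```

```bash
python3 -c "
from h import *
st(); goal(.503,.0275,.20,.025)"
```

```text
t 1.9 p [ 0.3651 -0.2369  0.2317] tilt/yaw [-0.001  -0.0009  0.025 ] F [ 0.7  -1.53 -0.39] M [ 0.   -0.04  0.01] gap 0.997 grip 0.0
t 1.9 shift mm [ 144.4 -260.9   31.6] turn [ 0.06 -0.05 -0.  ]
```

Call:
{"method": "apply_moves", "body": {
  "rows": [
    [80,0.015,-0.026,0.003,0,0,0],
    [80,0.03,-0.055,0.006,0,0,0],
    [80,0.05,-0.09,0.01,0,0,0],
    [80,0.07,-0.125,0.014,0,0,0],
    [80,0.09,-0.16,0.018,0,0,0],
    [80,0.11,-0.195,0.022,0,0,0],
    [80,0.125,-0.225,0.026,0,0,0],
    [80,0.137,-0.248,0.029,0,0,0],
    [80,0.144,-0.261,0.032,0,0,0],
    [80,0.144,-0.261,0.032,0,0,0]
  ]
}}

```text
time: 2.9
ee_pos: [0.5023, 0.0291, 0.1993]
ee_rot: [-3.139, -0.048, -0.001]
wrist_force: [-0.7, -0.0, 0.3]
finger_gap: 0.802
grip_force: 0.0
```

```bash
cat >> h.py <<'E'
def fproj(p,X):
    X=np.atleast_2d(X); M=np.array(p['camera_from_world']); c=X@M[:3,:3].T+M[:3,3]
    v=np.c_[c[:,0],-c[:,1]]; n=np.linalg.norm(v,axis=1); th=np.arctan2(n,-c[:,2])
    return np.array([p['cx'],p['cy']])+f(p)*th[:,None]*v/np.maximum(n,1e-9)[:,None]
def draw(im,P,col):
    P=P.round().astype(int)
    for i in range(8):
        for k in(1,2,4):
            if not i&k: cv2.line(im,tuple(map(int,P[i])),tuple(map(int,P[i|k])),col,1)
E
python3 - <<'E'
from h import *
st()
p=get_image('wrist'); import pickle; pickle.dump(p,open('w1.pkl','wb'))
im=cv2.resize(p['img'],(1024,768),interpolation=cv2.INTER_CUBIC)
Q=[.473,.027,0,.025]
for b in (BR[1],BR[3]): draw(im,(fproj(p,T(Q,b))+.5)*2-.5,(0,0,255))
P=fproj(p,T(Q,np.vstack(BR))); print(f(p),P.min(0),P.max(0)); c=(P.mean(0)*2).astype(int)
x=int(np.clip(c[0]-400,0,224)); y=int(np.clip(c[1]-300,0,168)); cv2.imwrite('pics/w1.png',im[y:y+600,x:x+800])
E
```

```text
t 2.9 p [0.5023 0.0291 0.1993] tilt/yaw [ 0.0017 -0.0003  0.0305] F [-0.69 -0.01  0.3 ] M [-0.01  0.07 -0.02] gap 0.802 grip 0.0
297.3186396354542 [238.23301886 140.34548489] [281.00852745 267.81284917]
```

View pics/w1.png

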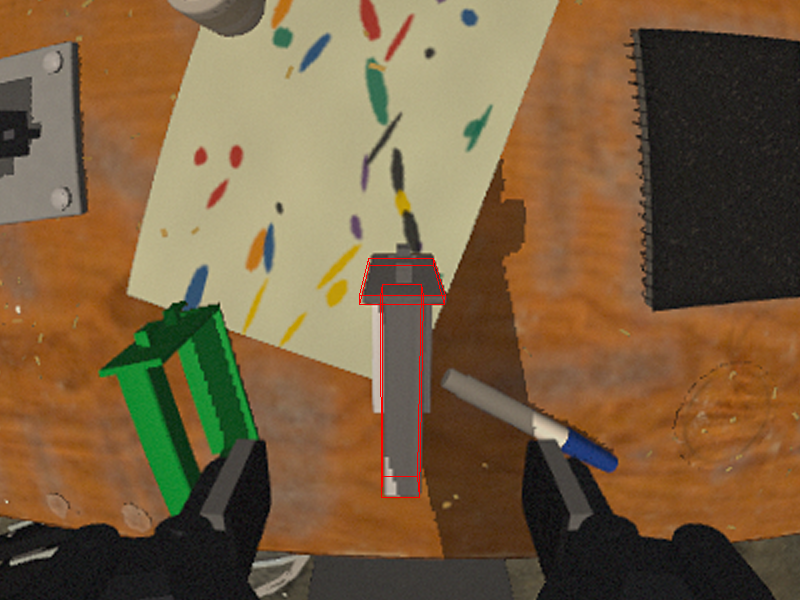

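Call:
{"method": "apply_moves", "body": {
  "rows": [
    [70,0.0,0.0,0.015,0,0,0],
    [70,0,0,0.03,0,0,0],
    [70,0,0,0.05,0,0,0],
    [70,0,0,0.07,0,0,0],
    [70,0,0,0.09,0,0,0],
    [70,0,0,0.105,0,0,0],
    [70,0,0,0.118,0,0,0],
    [70,0,0,0.127,0,0,0],
    [70,0,0,0.127,0,0,0],
    [70,0,0,0.127,0,0,0]
  ]
}}

```text
time: 3.95
ee_pos: [0.5022, 0.0261, 0.0726]
ee_rot: [-3.141, -0.04, -0.001]
wrist_force: [1.6, -0.4, -0.1]
finger_gap: 0.704
grip_force: 0.0
```

Call:
{"method": "apply_moves", "body": {
  "force": 40,
  "rows": [
    [30,0,0,0,0,0,0],
    [30,0,0,0,0,0,0],
    [30,0,0,0,0,0,0],
    [20,0,0,0,0,0,0],
    [15,0,0,0,0,0,0],
    [10,0,0,0,0,0,0],
    [0,0,0,0,0,0,0],
    [0,0,0,0,0,0,0],
    [0,0,0,0,0,0,0],
    [0,0,0,0,0,0,0]
  ]
}}

```text
time: 4.95
ee_pos: [0.5023, 0.026, 0.0728]
ee_rot: [3.141, 0.04, 0.001]
wrist_force: [-0.6, -0.1, 5.5]
finger_gap: 0.207
grip_force: 40.1
```

```bash
python3 -c "
from h import *
st()"
```

```text
t 4.95 p [0.5023 0.026  0.0728] tilt/yaw [-0.0003 -0.0008  0.0254] F [-0.55 -0.12  5.55] M [-0.13  0.22  0.04] gap 0.207 grip 40.1
```

Call:
{"method": "apply_moves", "body": {
  "force": 80,
  "rows": [
    [0,0,0,0,0,0,0],
    [0,0,0,0,0,0,0],
    [0,0,0,-0.005,0,0,0],
    [0,0,0,-0.02,0,0,0],
    [0,0,0,-0.04,0,0,0],
    [0,0,0,-0.065,0,0,0],
    [0,0,0,-0.09,0,0,0],
    [0,0,0,-0.11,0,0,0],
    [0,0,0,-0.125,0,0,0],
    [0,0,0,-0.13,0,0,0]
  ]
}}

```text
time: 5.95
ee_pos: [0.5026, 0.0265, 0.2044]
ee_rot: [3.141, 0.041, 0.005]
wrist_force: [0.6, -0.1, -2.4]
finger_gap: 0.194
grip_force: 78.2
```

```bash
python3 -c "
from h import *
st(); goal(.524,.2841,.203,.051)"
```

```text
t 5.95 p [0.5026 0.0265 0.2044] tilt/yaw [-0.0001 -0.0034  0.0258] F [ 0.65 -0.07 -2.42] M [-0.02 -0.07  0.03] gap 0.194 grip 78.2
t 5.95 shift mm [  28.  -257.     1.5] turn [ 0.01 -0.19 -1.44]
```

Call:
{"method": "apply_moves", "body": {
  "rows": [
    [0,0.002,-0.02,0,0,0,-0.2],
    [0,0.005,-0.05,0,0,0,-0.4],
    [0,0.009,-0.085,0,0,0,-0.6],
    [0,0.013,-0.12,0,0,0,-0.8],
    [0,0.017,-0.155,0,0,0,-1.0],
    [0,0.02,-0.19,0,0,0,-1.2],
    [0,0.023,-0.22,0,0,0,-1.3],
    [0,0.026,-0.242,0,0,0,-1.4],
    [0,0.028,-0.257,0,0,0,-1.4],
    [0,0.028,-0.257,0,0,0,-1.4]
  ]
}}

```text
time: 6.95
ee_pos: [0.5219, 0.2864, 0.2019]
ee_rot: [-3.139, -0.085, 0.002]
wrist_force: [-0.0, -0.0, -2.1]
finger_gap: 0.196
grip_force: 78.3
```

Call:
{"method": "apply_moves", "body": {
  "rows": [
    [0,0,0,0.005,0,0,0],
    [0,0,0,0.015,0,0,0],
    [0,0,0,0.025,0,0,0],
    [0,0,0,0.035,0,0,0],
    [0,0,0,0.045,0,0,0],
    [0,0,0,0.05,0,0,0],
    [0,0,0,0.053,0,0,0],
    [0,0,0,0.053,0,0,0],
    [0,0,0,0.053,0,0,0],
    [0,0,0,0.053,0,0,0]
  ]
}}

```text
time: 7.95
ee_pos: [0.5236, 0.2841, 0.1499]
ee_rot: [-3.14, -0.078, -0.002]
wrist_force: [-0.0, 0.5, -2.2]
finger_gap: 0.198
grip_force: 78.3
```

```bash
cat > look.py <<'E'
from h import *
import sys,pickle
st(); s=read_state()
e=(Ro.from_rotvec(s['ee_rot'])*Ro.from_rotvec([np.pi,0,0]).inv()).as_rotvec()
yaw=e[2]; t=s['ee_pos']; off=.0207-.05
Q=[t[0]+off*np.cos(yaw),t[1]+off*np.sin(yaw),t[2]-.0728,yaw]
U=[.5988,.2879,0,.0511]
ps={n:get_image(n) for n in('scene','top','wrist')}; pickle.dump((ps,Q),open('look.pkl','wb'))
p=ps['scene']; x,y,w,h=175,135,100,75; S=8
im=cv2.resize(p['img'][y:y+h,x:x+w],None,fx=S,fy=S,interpolation=cv2.INTER_CUBIC)
if len(sys.argv)>2:
    for b in BR: draw(im,(proj(p,T(Q,b))-[x,y]+.5)*S-.5,(0,0,255))
cv2.imwrite(sys.argv[1],im)
E
python3 look.py pics/l1.png
```

```text
t 7.95 p [0.5236 0.2841 0.1499] tilt/yaw [ 0.0006 -0.0012  0.05  ] F [-0.01  0.47 -2.21] M [-0.01 -0.03  0.04] gap 0.198 grip 78.3
```

View pics/l1.png

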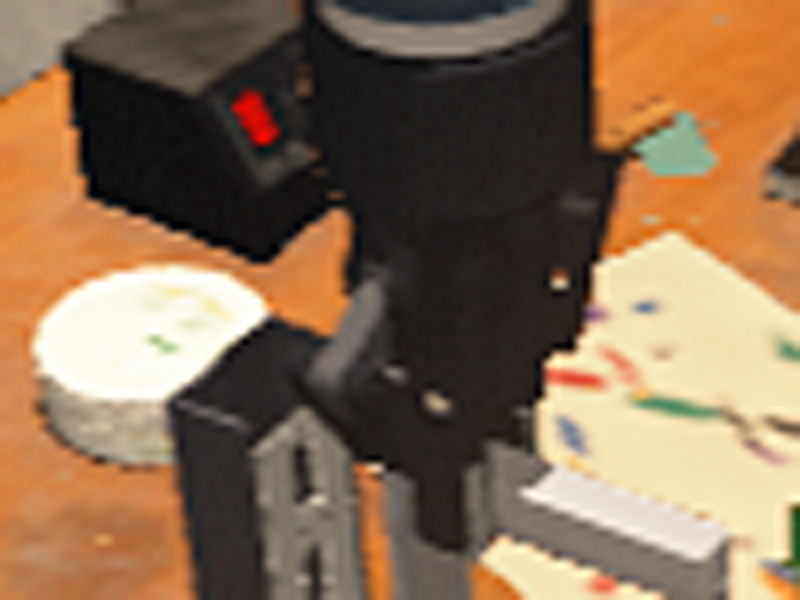

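Call:
{"method": "apply_moves", "body": {
  "rows": [
    [0,0.005,0,0,0,0,0],
    [0,0.012,0,0,0,0,0],
    [0,0.018,0,0,0,0,0],
    [0,0.023,0,0,0,0,0],
    [0,0.026,0,0,0,0,0],
    [0,0.028,0,0,0,0,0],
    [0,0.029,0,0,0,0,0],
    [0,0.03,0,0,0,0,0],
    [0,0.031,0,0,0,0,0],
    [0,0.032,0,0,0,0,0]
  ]
}}

```text
time: 9.1
ee_pos: [0.5551, 0.2854, 0.1493]
ee_rot: [3.141, 0.079, -0.0]
wrist_force: [0.0, 0.7, -2.8]
finger_gap: 0.195
grip_force: 78.4
```

```bash
python3 -c "
from h import *
st()"
```

```text
t 9.1 p [0.5551 0.2854 0.1493] tilt/yaw [-0.      0.      0.0501] F [ 0.04  0.68 -2.8 ] M [ 0.02 -0.03  0.04] gap 0.195 grip 78.4
```

Call:
{"method": "apply_moves", "body": {
  "rows": [
    [0,0.0005,0,0,0,0,0],
    [0,0.001,0,0,0,0,0],
    [0,0.0015,0,0,0,0,0],
    [0,0.002,0,0,0,0,0],
    [0,0.0025,0,0,0,0,0],
    [0,0.003,0,0,0,0,0],
    [0,0.003,0,0,0,0,0],
    [0,0.0035,0,0,0,0,0],
    [0,0.004,0,0,0,0,0],
    [0,0.004,0,0,0,0,0]
  ]
}}

```text
time: 10.1
ee_pos: [0.5593, 0.2855, 0.1493]
ee_rot: [-3.141, -0.078, -0.0]
wrist_force: [0.5, -0.4, -2.1]
finger_gap: 0.194
grip_force: 78.4
```

```bash
python3 -c "
from h import *
st()"
```

```text
t 10.1 p [0.5593 0.2855 0.1493] tilt/yaw [ 0.     -0.0001  0.0498] F [ 0.48 -0.43 -2.13] M [-0.03 -0.02 -0.06] gap 0.194 grip 78.4
```

Call:
{"method": "apply_moves", "body": {
  "rows": [
    [0,0.0005,0,0,0,0,0],
    [0,0.001,0,0,0,0,0],
    [0,0.0015,0,0,0,0,0],
    [0,0.002,0,0,0,0,0],
    [0,0.0025,0,0,0,0,0],
    [0,0.003,0,0,0,0,0],
    [0,0.003,0,0,0,0,0],
    [0,0.003,0,0,0,0,0],
    [0,0.003,0,0,0,0,0],
    [0,0.003,0,0,0,0,0]
  ]
}}

```text
time: 11.1
ee_pos: [0.5621, 0.2857, 0.1493]
ee_rot: [-3.141, -0.078, -0.0]
wrist_force: [0.2, 0.7, -2.6]
finger_gap: 0.193
grip_force: 78.4
```

```bash
python3 -c "
from h import *
st()"
```

```text
t 11.1 p [0.5621 0.2857 0.1493] tilt/yaw [ 0.   -0.    0.05] F [ 0.22  0.73 -2.63] M [-0.04 -0.07  0.02] gap 0.193 grip 78.4
```

Call:
{"method": "apply_moves", "body": {
  "rows": [
    [0,0.0005,0,0,0,0,0],
    [0,0.001,0,0,0,0,0],
    [0,0.0015,0,0,0,0,0],
    [0,0.002,0,0,0,0,0],
    [0,0.0025,0,0,0,0,0],
    [0,0.003,0,0,0,0,0],
    [0,0.003,0,0,0,0,0],
    [0,0.003,0,0,0,0,0],
    [0,0.003,0,0,0,0,0],
    [0,0.003,0,0,0,0,0]
  ]
}}

```text
time: 12.1
ee_pos: [0.5649, 0.2858, 0.1492]
ee_rot: [3.141, 0.079, -0.001]
wrist_force: [-0.5, -1.1, -1.5]
finger_gap: 0.196
grip_force: 78.4
```

```bash
python3 look.py pics/l2.png 1
```

```text
t 12.1 p [0.5649 0.2858 0.1492] tilt/yaw [-0.0001  0.0004  0.0501] F [-0.55 -1.13 -1.49] M [-0.02  0.17  0.07] gap 0.196 grip 78.4
```

View pics/l2.png

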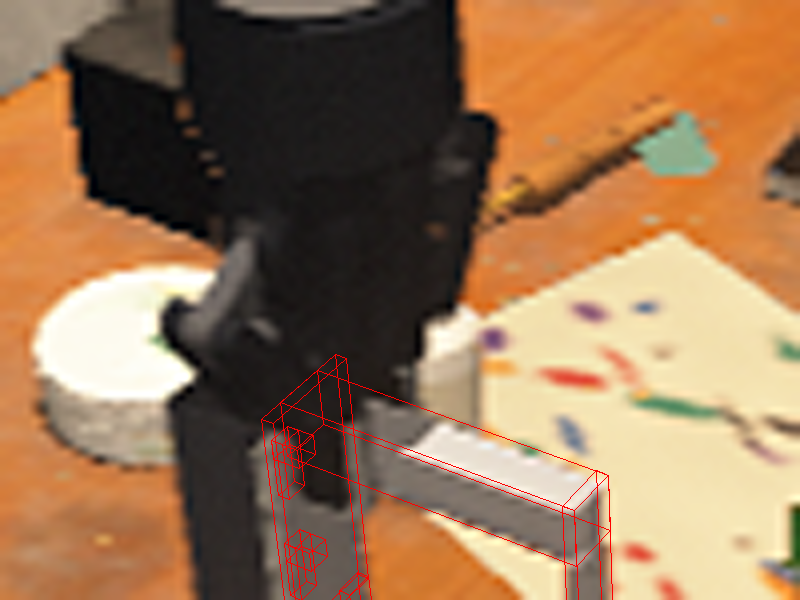

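Call:
{"method": "apply_moves", "body": {
  "rows": [
    [0,0.0005,0,0,0,0,0],
    [0,0.001,0,0,0,0,0],
    [0,0.001,0,0,0,0,0],
    [0,0.0015,0,0,0,0,0],
    [0,0.0015,0,0,0,0,0],
    [0,0.002,0,0,0,0,0],
    [0,0.002,0,0,0,0,0],
    [0,0.002,0,0,0,0,0],
    [0,0.002,0,0,0,0,0],
    [0,0.002,0,0,0,0,0]
  ]
}}

```text
time: 13.25
ee_pos: [0.565, 0.286, 0.1488]
ee_rot: [3.139, 0.08, -0.006]
wrist_force: [-5.9, -1.9, 0.2]
finger_gap: 0.193
grip_force: 78.6
```

```bash
python3 -c "
from h import *
st()"
```

```text
t 13.25 p [0.565  0.286  0.1488] tilt/yaw [-0.0011  0.0039  0.0509] F [-5.91 -1.87  0.21] M [-0.19  1.23  0.08] gap 0.193 grip 78.6
```

Call:
{"method": "apply_moves", "body": {
  "rows": [
    [0,-0.0007,0,0,0,0,0],
    [0,-0.0013,0,0,0,0,0],
    [0,-0.0013,0,0.001,0,0,0],
    [0,-0.0013,0,0.002,0,0,0],
    [0,-0.0013,0,0.003,0,0,0],
    [0,-0.0013,0,0.004,0,0,0],
    [0,-0.0013,0,0.005,0,0,0],
    [0,-0.0013,0,0.006,0,0,0],
    [0,-0.0013,0,0.006,0,0,0],
    [0,-0.0013,0,0.006,0,0,0]
  ]
}}

```text
time: 14.25
ee_pos: [0.565, 0.2867, 0.1452]
ee_rot: [3.14, 0.079, -0.001]
wrist_force: [-9.2, -1.0, 6.2]
finger_gap: 0.197
grip_force: 79.6
```

```bash
python3 -c "
from h import *
st()"
```

```text
t 14.25 p [0.565  0.2867 0.1452] tilt/yaw [-0.0001  0.0009  0.0506] F [-9.19 -1.03  6.22] M [-0.38  1.61  0.05] gap 0.197 grip 79.6
```

Call:
{"method": "apply_moves", "body": {
  "rows": [
    [0,0,0,0.0005,0,0,0],
    [0,0,0,0.001,0,0,0],
    [0,0,0,0.0015,0,0,0],
    [0,0,0,0.0015,0,0,0],
    [0,0,0,0.002,0,0,0],
    [0,0,0,0.002,0,0,0],
    [0,0,0,0.002,0,0,0],
    [0,0,0,0.002,0,0,0],
    [0,0,0,0.002,0,0,0],
    [0,0,0,0.002,0,0,0]
  ]
}}

```text
time: 15.25
ee_pos: [0.5651, 0.2869, 0.1448]
ee_rot: [3.14, 0.08, -0.001]
wrist_force: [-10.0, -3.1, 11.9]
finger_gap: 0.191
grip_force: 80.5
```

```bash
python3 -c "
from h import *
st()"
```

```text
t 15.25 p [0.5651 0.2869 0.1448] tilt/yaw [-0.0006  0.0005  0.0507] F [-9.98 -3.13 11.9 ] M [-0.78  2.05  0.05] gap 0.191 grip 80.5
```

Call:
{"method": "apply_moves", "body": {
  "rows": [
    [0,0,0,0.0003,0,0,0],
    [0,0,0,0.0006,0,0,0],
    [0,0,0,0.0009,0,0,0],
    [0,0,0,0.0012,0,0,0],
    [0,0,0,0.0015,0,0,0],
    [0,0,0,0.0015,0,0,0],
    [0,0,0,0.0015,0,0,0],
    [0,0,0,0.0015,0,0,0],
    [0,0,0,0.0015,0,0,0],
    [0,0,0,0.0015,0,0,0]
  ]
}}

```text
time: 16.25
ee_pos: [0.5644, 0.2871, 0.1399]
ee_rot: [-3.139, -0.079, 0.004]
wrist_force: [-4.8, 0.7, -0.6]
finger_gap: 0.195
grip_force: 78.6
```

```bash
python3 -c "
from h import *
st()"
```

```text
t 16.25 p [0.5644 0.2871 0.1399] tilt/yaw [0.0014 0.0025 0.0503] F [-4.8   0.75 -0.61] M [ 0.2   1.48 -0.01] gap 0.195 grip 78.6
```

Call:
{"method": "apply_moves", "body": {
  "rows": [
    [0,0,0,0.0005,0,0,0],
    [0,0,0,0.001,0,0,0],
    [0,0,0,0.0015,0,0,0],
    [0,0,0,0.002,0,0,0],
    [0,0,0,0.0025,0,0,0],
    [0,0,0,0.003,0,0,0],
    [0,0,0,0.0035,0,0,0],
    [0,0,0,0.004,0,0,0],
    [0,0,0,0.0045,0,0,0],
    [0,0,0,0.005,0,0,0]
  ]
}}

```text
time: 17.25
ee_pos: [0.5651, 0.2855, 0.1342]
ee_rot: [3.14, 0.079, -0.003]
wrist_force: [-6.1, 0.4, -2.1]
finger_gap: 0.197
grip_force: 78.4
```

```bash
python3 -c "
from h import *
st()"
```

```text
t 17.25 p [0.5651 0.2855 0.1342] tilt/yaw [-0.0009  0.0018  0.0503] F [-6.06  0.4  -2.13] M [-0.04  1.35  0.03] gap 0.197 grip 78.4
```

Call:
{"method": "apply_moves", "body": {
  "rows": [
    [0,0,0,0.0005,0,0,0],
    [0,0,0,0.001,0,0,0],
    [0,0,0,0.0015,0,0,0],
    [0,0,0,0.002,0,0,0],
    [0,0,0,0.0025,0,0,0],
    [0,0,0,0.003,0,0,0],
    [0,0,0,0.003,0,0,0],
    [0,0,0,0.003,0,0,0],
    [0,0,0,0.003,0,0,0],
    [0,0,0,0.003,0,0,0]
  ]
}}

```text
time: 18.25
ee_pos: [0.5651, 0.2858, 0.1326]
ee_rot: [3.139, 0.08, -0.002]
wrist_force: [-8.1, -1.1, 2.7]
finger_gap: 0.192
grip_force: 79.1
```

```bash
python3 -c "
from h import *
st()"
```

```text
t 18.25 p [0.5651 0.2858 0.1326] tilt/yaw [-0.0012  0.001   0.0507] F [-8.09 -1.07  2.72] M [-0.26  1.62  0.1 ] gap 0.192 grip 79.1
```

Call:
{"method": "apply_moves", "body": {
  "rows": [
    [0,0,0,0.0005,0,0,0],
    [0,0,0,0.001,0,0,0],
    [0,0,0,0.0015,0,0,0],
    [0,0,0,0.002,0,0,0],
    [0,0,0,0.0025,0,0,0],
    [0,0,0,0.003,0,0,0],
    [0,0,0,0.0035,0,0,0],
    [0,0,0,0.0035,0,0,0],
    [0,0,0,0.0035,0,0,0],
    [0,0,0,0.0035,0,0,0]
  ]
}}

```text
time: 19.25
ee_pos: [0.5651, 0.2859, 0.1324]
ee_rot: [3.138, 0.079, -0.001]
wrist_force: [-13.3, -4.3, 15.5]
finger_gap: 0.195
grip_force: 81.1
```

```bash
python3 -c "
from h import *
st()"
```

```text
t 19.25 p [0.5651 0.2859 0.1324] tilt/yaw [-0.0027  0.0006  0.0506] F [-13.32  -4.34  15.47] M [-1.09  2.65  0.05] gap 0.195 grip 81.1
```

Call:
{"method": "apply_moves", "body": {
  "rows": [
    [0,0,0,-0.001,0,0,0],
    [0,0,0,-0.002,0,0,0],
    [0,0,0,-0.003,0,0,0],
    [0,0,0,-0.004,0,0,0],
    [0,0,0,-0.005,0,0,0],
    [0,-0.0005,0,-0.0055,0,0,0],
    [0,-0.0005,0,-0.006,0,0,0],
    [0,-0.0005,0,-0.0065,0,0,0],
    [0,-0.0005,0,-0.0065,0,0,0],
    [0,-0.0005,0,-0.0065,0,0,0]
  ]
}}

```text
time: 20.25
ee_pos: [0.5651, 0.2854, 0.1341]
ee_rot: [3.14, 0.078, -0.001]
wrist_force: [-4.2, 1.1, -6.7]
finger_gap: 0.194
grip_force: 78.2
```

```bash
python3 -c "
from h import *
st()"
```

```text
t 20.25 p [0.5651 0.2854 0.1341] tilt/yaw [-0.0005  0.0009  0.0498] F [-4.21  1.14 -6.66] M [0.03 0.95 0.07] gap 0.194 grip 78.2
```

Call:
{"method": "apply_moves", "body": {
  "rows": [
    [0,0,0,0.001,0,0,0],
    [0,0,0,0.002,0,0,0],
    [0,0,0,0.003,0,0,0],
    [0,0,0,0.004,0,0,0],
    [0,0,0,0.005,0,0,0],
    [0,0,0,0.006,0,0,0],
    [0,0,0,0.006,0,0,0],
    [0,0,0,0.006,0,0,0],
    [0,0,0,0.005,0,0,0],
    [0,0,0,0.004,0,0,0]
  ]
}}

```text
time: 21.25
ee_pos: [0.5651, 0.286, 0.1326]
ee_rot: [3.14, 0.079, 0.0]
wrist_force: [-6.9, -0.7, -2.2]
finger_gap: 0.192
grip_force: 78.9
```

```bash
python3 -c "
from h import *
st()"
```

```text
t 21.25 p [0.5651 0.286  0.1326] tilt/yaw [-0.0008 -0.0002  0.0503] F [-6.9  -0.66 -2.2 ] M [-0.22  1.34  0.08] gap 0.192 grip 78.9
```

Call:
{"method": "apply_moves", "body": {
  "force": 20,
  "rows": [
    [0,-0.0005,0,0,0,0,0],
    [0,-0.001,0,0,0,0,0],
    [0,-0.001,0,0.0005,0,0,0],
    [0,-0.001,0,0.0005,0,0,0],
    [30,-0.001,0,0.0005,0,0,0],
    [40,-0.001,0,0.0005,0,0,0],
    [50,-0.001,0,0.0005,0,0,0],
    [60,-0.001,0,0.0005,0,0,0],
    [60,-0.001,0,0.0005,0,0,0],
    [60,-0.001,0,0.0005,0,0,0]
  ]
}}

```text
time: 22.25
ee_pos: [0.5647, 0.2858, 0.1303]
ee_rot: [-3.14, -0.078, -0.001]
wrist_force: [1.2, -0.8, 0.2]
finger_gap: 0.6
grip_force: 0.0
```

Call:
{"method": "apply_moves", "body": {
  "rows": [
    [60,0,0,-0.003,0,0,0],
    [60,0,0,-0.01,0,0,0],
    [60,0,0,-0.02,0,0,0],
    [60,0,0,-0.035,0,0,0],
    [60,0,0,-0.055,0,0,0],
    [60,0,0,-0.08,0,0,0],
    [60,-0.01,0,-0.1,0,0,0],
    [60,-0.04,0,-0.11,0,0,0],
    [60,-0.08,0,-0.11,0,0,0],
    [60,-0.1,0,-0.11,0,0,0]
  ]
}}

```text
time: 23.25
ee_pos: [0.4617, 0.2822, 0.2423]
ee_rot: [-3.14, -0.083, -0.002]
wrist_force: [0.3, 0.1, -0.7]
finger_gap: 0.598
grip_force: 0.0
```

Run:
```python
from h import *
st(); p=get_image('scene'); x,y,w,h=165,150,100,75; S=8
im=cv2.resize(p['img'][y:y+h,x:x+w],None,fx=S,fy=S,interpolation=cv2.INTER_CUBIC)
q=[.5858-.05,.2872-.0025,.1326-.0728,.0505]
for b in BR[:2]: draw(im,(proj(p,T(q,b))-[x,y]+.5)*S-.5,(0,0,255))
cv2.imwrite('pics/end.png',im)
```

```text
t 23.25 p [0.4617 0.2822 0.2423] tilt/yaw [ 0.0004 -0.0014  0.0528] F [ 0.3   0.1  -0.68] M [0.04 0.04 0.05] gap 0.598 grip 0.0
```

View pics/end.png

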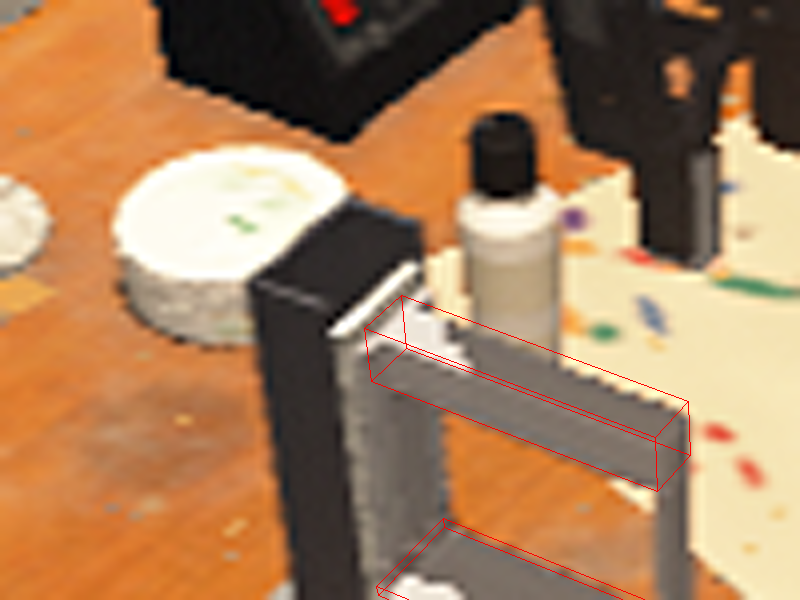

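Call:
{"method": "apply_moves", "body": {
  "rows": [
    [0,0.01,0,0,0,0,0],
    [0,0.03,0,0,0,0,0],
    [0,0.06,0,0,0,0,0],
    [0,0.085,0.001,0,0,0,0],
    [0,0.098,0.001,0.01,0,0,0],
    [0,0.098,0.001,0.025,0,0,0],
    [0,0.098,0.001,0.045,0,0,0],
    [0,0.098,0.001,0.06,0,0,0],
    [0,0.098,0.001,0.07,0,0,0],
    [0,0.098,0.001,0.075,0,0,0]
  ]
}}

```text
time: 24.3
ee_pos: [0.5616, 0.2842, 0.1637]
ee_rot: [3.14, 0.079, -0.003]
wrist_force: [-0.0, -0.3, 0.8]
finger_gap: -0.0
grip_force: 0.0
```

Call:
{"method": "apply_moves", "body": {
  "rows": [
    [0,0,0,0.001,0,0,0],
    [0,0,0,0.002,0,0,0],
    [0,0,0,0.003,0,0,0],
    [0,0,0,0.004,0,0,0],
    [0,0,0,0.005,0,0,0],
    [0,0,0,0.006,0,0,0],
    [0,0,0,0.007,0,0,0],
    [0,0,0,0.008,0,0,0],
    [0,0,0,0.009,0,0,0],
    [0,0,0,0.009,0,0,0]
  ]
}}

```text
time: 25.3
ee_pos: [0.5627, 0.2852, 0.1592]
ee_rot: [3.14, 0.078, 0.002]
wrist_force: [-3.9, -1.9, 11.3]
finger_gap: -0.002
grip_force: 5.5
```

```bash
python3 -c "
from h import *
st()"
```

```text
t 25.3 p [0.5627 0.2852 0.1592] tilt/yaw [-0.0005 -0.0011  0.0499] F [-3.86 -1.94 11.32] M [-0.53  0.79 -0.04] gap -0.002 grip 5.5
```

Call:
{"method": "apply_moves", "body": {
  "rows": [
    [0,0,0,-0.003,0,0,0],
    [0,0,0,-0.006,0,0,0],
    [0,0,0,-0.01,0,0,0],
    [0,0,0,-0.02,0,0,0],
    [0,0,0,-0.035,0,0,0],
    [0,0,0,-0.055,0,0,0],
    [0,0,0,-0.075,0,0,0],
    [0,-0.02,0,-0.09,0,0,0],
    [0,-0.04,0,-0.09,0,0,0],
    [0,-0.04,0,-0.09,0,0,0]
  ]
}}

```text
time: 26.3
ee_pos: [0.5205, 0.2844, 0.2485]
ee_rot: [-3.14, -0.084, -0.003]
wrist_force: [0.6, 1.0, 0.0]
finger_gap: -0.003
grip_force: 0.0
```

```bash
python3 -c "
from h import *
st(); print(close_job())"
```

```text
t 26.3 p [0.5205 0.2844 0.2485] tilt/yaw [ 0.0007 -0.0016  0.0533] F [0.55 0.97 0.02] M [ 0.08 -0.05 -0.04] gap -0.003 grip 0.0
the job is handed in; nothing more can be done
None
```

The steel bracket is hooked into both slots, pressed down to the hard stop (about 18 N) with the catch holding against a light lift, then let go with the arm clear; I handed the job in at 26.3 s, and the hand-in gave no verdict.

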